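# Zero the photometer and hold the long cell in its beam

### The job

Zero the open photometer: press its sprung shutter lever down to the stop and let it spring all the way back up. Then take the long glass cell out of its stand, gripping it only by its two broad frosted faces and never touching its clear end windows, and hold it still and upright in the light path, midway between the two lens barrels, with the beam passing lengthwise through the middle of both windows and the cell touching nothing but the fingers. Finish while still holding it there, and leave the small square cell and everything else on the bench where it is.

Things in the scene. Friction and masses are not known exactly. Their poses are not given: they have to be found in the camera images.
- photometer: open photometer, fixed: base plate 110 (x) x 320 (y) mm, top at 20 mm; two grey housings 80 x 90 mm, 135 mm high, centred 105 mm either side of the middle: lamp at +y (slots on top, lever on its front), detector at -y (dark display). From each a dark lens barrel 30 mm across looks inward, ends 80 mm apart. Origin: centre of underside; y along the beam, -x front (to the robot), z up
- beam_mid (a point): middle of the light path: on the beam axis, halfway between the two barrel ends, 110 mm above the worktop; axes as the photometer's (beam along y). The gap is open above and to +x and -x
- shutter_lever (a joint): sprung lever on the front of the lamp housing: 0 at rest (arm 0.35 rad above level, pointing to the photometer's -x), grows as it is pressed down, stop at 0.70 (0.35 rad below level). Springs back to 0 when let go; about 1 N at the grip to start, 4 N at the stop. Pivot along y, 90 mm from the grip's axis, 105 mm above the worktop
- lever_grip (a point): middle of the lever's white T-grip, a bar 16 mm thick and 50 mm long along the photometer's y; 136 mm above the worktop at rest, 74 mm at the stop, about 142 mm in front of the beam line in both, 5 mm more halfway
- long_cell: the long glass cell, loose, about 40 g: 14 (x) x 32.5 (y) x 60 (z) mm, its top 6 mm a white stopper. Origin: centre of its underside. The broad faces at +-x, 14 mm apart, are frosted, to be gripped; the narrow ends at +-y are the clear windows, 12.5 mm wide. Stands upright in its stand's pocket, lowest 10 mm inside, 50 mm showing; its y runs along the stand's y
- cell_mid (a point): centre of the long cell, 30 mm above its underside; axes as the cell's
- window_a: clear window at the +y end of the long cell; origin 14.75 mm from the cell's axis and 28 mm above its underside. Not to be touched by fingers or arm
- window_b: clear window at the -y end of the long cell, likewise
- stand_long: grey plastic block that holds the long cell, fixed: 60 (x) x 80 (y) x 30 (z) mm, origin centre of its underside; pocket in the middle 17 (x) x 35.5 (y) mm, 10 mm deep, floor 20 mm above the worktop. Stands to the left or to the right of the photometer
- stand_square: a like block with the small square cell, on the other side of the photometer, fixed
- square_cell: small square glass cell, 12.5 x 12.5 x 45 mm with a white stopper, loose, in its stand; origin centre of its underside; to be left alone
- timer: flat bench timer, 62 x 66 x 18 mm, loose, near the front edge of the worktop; origin centre of its underside; to be left alone
- dish: clear round petri dish, 94 mm across, 16 mm high, loose, near the front edge; origin centre of its underside; to be left alone
- bottle: cream-white wide-mouth plastic bottle, 65 mm across, 150 mm high, loose, behind the work on the left; origin centre of its underside; to be left alone

How it is judged (in metres and radians):
On the way, in this order (a step that is already met when the one before it is completed fails the run):
1. the shutter lever is pressed down to its stop (0.64 rad or more) (value of joint shutter_lever above 0.64 rad), for 0.05 s.
2. the lever has sprung back to rest (below 0.06 rad), the cell still in its stand (value of joint shutter_lever below 0.06 rad and height (world z) of long_cell below 0.03 m), for 0.2 s.
3. the long cell is lifted clear of its stand in the fingers (height (world z) of long_cell above 0.04 m and contact force between the fingers and long_cell above 0.5 N), for 0.2 s.
At the end, for the whole second after the job is handed in: The fingers hold the long cell still in the beam: centre within 5 mm sideways, 9 mm in height, 12 mm along it; length within 0.12 rad of the beam, upright within 0.12 rad; not touching the photometer; lever back below 0.06 rad (x of cell_mid in the frame of beam_mid between -0.005 and 0.005 m and y of cell_mid in the frame of beam_mid between -0.012 and 0.012 m and z of cell_mid in the frame of beam_mid between -0.009 and 0.009 m and angle between the y axis of cell_mid and the y axis of beam_mid, either way round below 0.12 rad and angle between long_cell's own z axis and vertical below 0.12 rad and contact force between the fingers and long_cell above 1 N and contact force between long_cell and photometer below 0.05 N and height (world z) of long_cell above 0.06 m and linear speed of long_cell below 0.01 m/s and value of joint shutter_lever below 0.06 rad); the arm keeps its last pose, push and grip.
It fails at once if fingers or arm touch a clear window of the long cell (contact force between any of the fingers, the arm and window_a above 0.2 N or contact force between any of the fingers, the arm and window_b above 0.2 N).
It fails at once if the square cell, the timer, the dish or the bottle is moved more than 20 mm (distance of any of square_cell, timer, dish, bottle from where it was at the start of the episode above 0.02 m).
It also fails if it takes over 58 s, if anything falls off the work surface, if the arm or the gripper's body presses on something with over 40 N, if the wrist force passes 120 N, or if a joint passes its speed limit or range.

### The arm

A 7-joint arm with a two-finger parallel gripper is mounted at the origin on a cart in front of the work surface, level with it; the furniture and walls round the work are solid. World frame = base frame: x ahead of the robot, y to its left, z up, the work surface at z = 0. Lengths are in mm, angles in rad, forces in N, time in s.
With the tool pointing down it reaches from about 350 to 900 mm from the base axis. Payload 7.2 kg.
Tool frame: the origin (TCP) lies at the very end of the fingers, on their centre line; the grasp point (between the pads) lies 19 mm behind it; z points along the fingers, y is the line along which they close (so a half turn about z gives the same grasp; the last joint's range is limited). The gripper opens to 88 mm and grips with 3 to 60 N. Pads are 20 mm wide; open, the fingers measure 115 mm over their backs; the gripper's body (75 mm by 178 mm) begins 61 mm behind the grasp point.
Start: joints at [-1.279, 0.411, -0.013, 1.596, 0.006, 1.134, -0.082], TCP at [220.064, 584.979, 222.653] pointing down, gripper open.
Joint ranges: [-2.95, 2.95], [-0.29, 1.99], [-1.47, 1.44], [0.14, 2.54], [-1.03, 4.17], [0.13, 1.85], [-2.86, 2.86]. Speed limits (rad/s): [2.39, 2.39, 3.01, 3.01, 3.14, 3.14, 3.14].

### API

Orientations are given as [roll, pitch, yaw] about the fixed x, y, z axes, in that order (R = Rz(yaw) Ry(pitch) Rx(roll)).
In Python, from plant import arm gives the robot as it stands.
- The arm moves only by the shell command python3 -m inch 'ROWS' [FORCE]. ROWS is JSON, a list of rows, each a list of 5 numbers: the finger opening in m, from 0 to 0.0878, then the shift along the world's x, y, z in m, then the turn about the world's z in degrees. A call has 1 to 10 rows; each row shifts and turns the commanded pose from where the row before left it; what a row does not reach is not made up. A row lasts 1/8 s, in which the tool goes at most 62.5 mm and 10.7 degrees, less where a joint would pass 70% of its speed; a pose out of reach is approached as far as the arm can. A call is refused whole if a number of a shift passes 0.0625 or a number of a turn 10.7, either way. A call with a gripper value outside its range is refused whole. The fingers move at their own pace and stop on an object; FORCE is the grip in N (left out, the last holds). Time passes only in rows, so rows that do not move let the fingers close. It gives the time, the measured TCP pose, the force, the opening and the grip force at its end, in the units of the state.
- arm.read_state(): the state, without advancing time (a new reading comes with each control period).
- arm.snapshot(name): name is "scene" or "side" or "wrist"; returns a dict with "image" (400x640x3 uint8, red, green, blue), "mtx" (3x3 intrinsics, pixels), "R" (3x3) and "t" (3): a world point X has camera coordinates R X + t. Camera axes: x right, y down, z forward; pixel columns grow to the right and rows downward; lengths in mm; the calibration is good to about 2 mm. A picture is of the moment at which its call begins. There is no depth.
- arm.hand_in(): hands the job in; it is judged then, once.
Trained networks look in the newest picture that a camera, given by its name, has taken for a name from the list of things; names that differ only in an ending like _2 or _b are one class to them, and where a whole thing is asked for, a point or a joint stands for the part that bears it (a point fixed in the world has none). Each returns a list of dicts, best first, with "conf" (0 to 1); they miss things now and then, are a little off and sometimes report something else, mostly with a low value. They report only what shows in the picture. A call takes as long as a camera call.
- arm.silhouettes(name, camera): "mask" (400x640 bool, what is visible of it) and "rect" ([left, top, width, height] in pixels, round what is visible of it).
The state is a dict: "clock": time; "q": joint angles; "qd": joint speeds; "effort": joint torques, N m; "ee_pos": TCP position; "tcp_rot": TCP orientation; "force": force on the tool from outside, world axes, zero at the start; "ft_torque": the same for the moment, N m; "finger_gap": finger opening in mm; "grasp_force": force on a finger pad.
Only numpy, scipy, OpenCV 4.12 (cv2) and the standard library are available. Lean on these libraries where they do the work, as an engineer would, in place of code of your own. Each camera call takes 0.05 s, during which the arm holds its last target. There are 200 camera calls.

## Working session

There is one attempt and no reset: what is moved stays moved. The work goes in short steps, Python scripts to look and compute and a shell command to move; the robot and the scene stay as the last step left them, time stands still between calls to the robot, and variables do not carry over. Pictures are saved under pics/ and viewed, at most 10 in all, crops included, and the job is handed in when it is done.

```bash
mkdir -p pics
cat > h.py <<'E'
import cv2,numpy as np,json
from plant import arm
def snap(n,f=None):
    s=arm.snapshot(n)
    if f: cv2.imwrite('pics/'+f,s['image'][:,:,::-1])
    return s
def ray(s,u,v):
    K,R,t=[np.array(s[k],float) for k in('mtx','R','t')]
    return -R.T@t, R.T@np.linalg.solve(K,[u,v,1.])
def onz(s,u,v,z):
    c,d=ray(s,u,v); return c+d*(z-c[2])/d[2]
def proj(s,X):
    K,R,t=[np.array(s[k],float) for k in('mtx','R','t')]
    p=K@(R@np.array(X,float)+t); return p[:2]/p[2]
E
python3 - <<'E'
from h import *
for c in('scene','side'):
    s=snap(c,c+'0.png'); print(c,-np.array(s['R']).T@s['t'])
    for n in('photometer','long_cell','stand_long','square_cell','lever_grip','bottle','timer','dish'):
        for r in arm.silhouettes(n,c)[:2]:
            m=r['mask'];ys,xs=np.nonzero(m);print(n,round(r['conf'],2),r['rect'],xs.mean().round(1),ys.mean().round(1))
st=arm.read_state();print(st['clock'],st['ee_pos'],st['tcp_rot'],st['force'])
E
```

```text
scene [-486.00776105 -876.43910692 1098.14609096]
photometer 0.58 [272.6, 167.5, 98.7, 68.4] 323.9 200.4
photometer 0.24 [302.8, 271.8, 28.8, 22.7] 317.1 283.0
long_cell 0.68 [257.3, 234.7, 29.7, 24.8] 272.8 245.4
long_cell 0.52 [227.5, 175.7, 10.7, 16.1] 232.0 182.4
stand_long 0.63 [222.5, 182.2, 24.6, 21.3] 233.1 192.1
square_cell 0.51 [389.1, 271.0, 5.1, 8.0] 390.0 273.6
lever_grip 0.52 [268.5, 184.7, 21.6, 9.4] 280.1 189.5
bottle 0.88 [278.7, 144.9, 18.8, 28.1] 287.4 158.7
timer 0.62 [303.6, 270.0, 26.3, 21.4] 316.9 282.7
dish 0.77 [258.8, 235.0, 27.0, 21.7] 272.9 245.4
side [ 284.71602633 -940.17166361  540.15919184]
photometer 0.88 [294.3, 165.1, 110.2, 91.6] 360.4 210.5
long_cell 0.43 [288.4, 164.9, -1.4, 17.3] 287.6 176.3
stand_long 0.82 [277.1, 176.7, 20.2, 19.3] 287.9 187.1
square_cell 0.61 [350.2, 294.2, 6.8, 17.4] 351.9 303.0
square_cell 0.4 [293.4, 166.5, 113.3, 85.4] 360.9 210.6
lever_grip 0.7 [287.0, 166.8, 1.7, 15.6] 287.6 175.6
bottle 0.81 [344.4, 150.4, 22.1, 39.5] 356.4 166.6
timer 0.63 [246.9, 269.2, 35.3, 30.6] 265.3 282.6
dish 0.7 [249.3, 224.9, 35.0, 21.3] 266.5 234.9
0.9 [220.06527151 584.99441528 222.67021669] [3.14151856e+00 4.02884418e-07 2.78184779e+00] [ 0.31341968 -0.10752088 -0.61833303]
```

Run:
```python
import cv2,numpy as np
a=cv2.imread('pics/scene0.png')[130:310,200:420];b=cv2.imread('pics/side0.png')[130:330,230:430]
cv2.imwrite('pics/a.png',cv2.resize(a,None,fx=3.3,fy=3.3,interpolation=2))
cv2.imwrite('pics/b.png',cv2.resize(b,None,fx=3,fy=3,interpolation=2))
```

```text
(no output)
```

View pics/a.png

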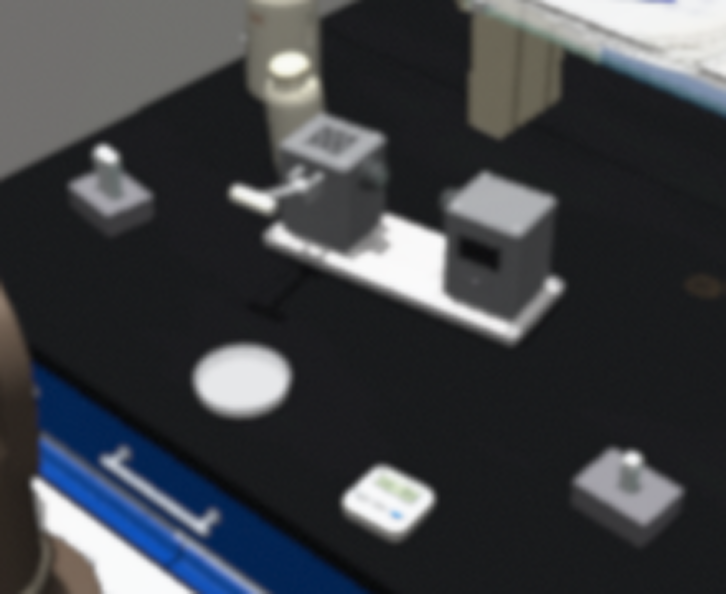

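View pics/b.png

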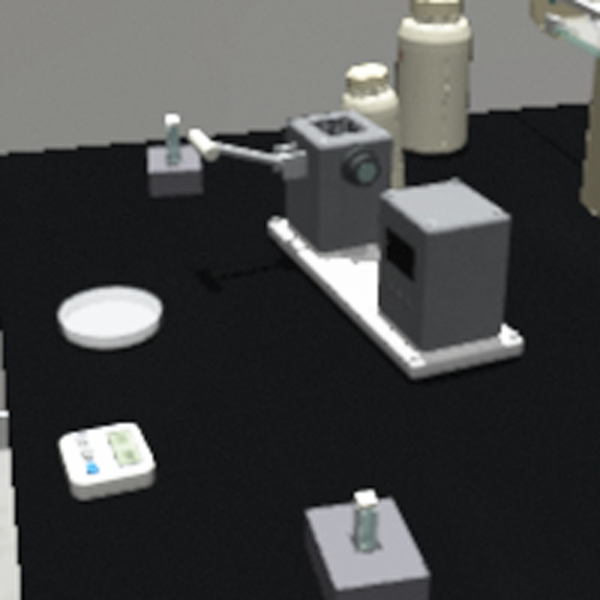

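The long cell is in the left stand (scene ~(232,182)), the grip is at about (276,190), and the dish and timer sit at the front. Next I'll turn these pixels into positions.

Run:
```python
from h import *
s=snap('scene');d=snap('side')
f=lambda S,u,v,z:onz(S,u,v,z).round(0)[:2]
print('plate front-left',f(s,281.2,202.1,18),f(d,320.7,204,18))
print('plate front-right',f(s,355.5,233,10),f(d,368.3,253,10))
print('plate back-right',f(s,370.3,216.7,18),f(d,403.3,244.5,18))
print('grip',f(s,276.4,190,136),f(d,297.7,178.3,136))
print('celltop',f(s,232.3,178,70),f(d,287.7,169,80))
print('standtop c',f(s,233.1,188.5,30),f(d,287.9,182,30))
for n,u,v in(('dish',272.9,245),('timer',316.9,282)):print(n,f(s,u,v,10))
# stand top corners
for u,v in((69,190),(113,163),(153,197),(110,220)):print('standcorner',f(s,u/3.3+200,v/3.3+130,30))
w=snap('wrist','w0.png');print('wristcam',(-np.array(w['R']).T@w['t']).round(0),w['mtx'][0][0])
```

```text
plate front-left [551. 189.] [560. 195.]
plate front-right [ 604. -116.] [ 608. -110.]
plate back-right [ 704. -105.] [ 705. -105.]
grip [476. 133.] [477. 129.]
celltop [486. 378.] [488. 376.]
standtop c [478. 370.] [487. 381.]
dish [369.  46.]
timer [ 339. -174.]
standcorner [451. 408.]
standcorner [522. 414.]
standcorner [507. 328.]
standcorner [444. 329.]
wristcam [146. 612. 384.] 315.5486893126378
```

```bash
python3 -m inch '[[0,0.037,-0.043,0,-10],[0,0.037,-0.043,0,-10],[0,0.037,-0.043,0,-10],[0,0.037,-0.043,0,-10],[0,0.037,-0.043,0,-10],[0,0.037,-0.043,0,-10],[0,0,0,0,0]]' 10
python3 - <<'E'
from h import *
w=snap('wrist','w1.png');print('wristcam',(-np.array(w['R']).T@w['t']).round(0))
for n in('long_cell','stand_long','lever_grip'):
    for r in arm.silhouettes(n,'wrist')[:2]:
        ys,xs=np.nonzero(r['mask']);print(n,round(r['conf'],2),np.round(r['rect']),xs.mean().round(1),ys.mean().round(1))
E
```

```text
clock: 1.92
ee_pos: [445.4, 322.6, 223.1]
tcp_rot: [3.14, 0.001, 1.725]
force: [-0.9, 0.5, -0.2]
finger_gap: 21.0
grasp_force: 0.0
wristcam [432. 399. 385.]
long_cell 0.77 [348. 119.  27.  38.] 361.9 137.3
stand_long 0.94 [321.  90.  74.  89.] 357.6 132.3
lever_grip 0.73 [310. 365.  42.  18.] 323.9 375.2
```

View pics/w1.png

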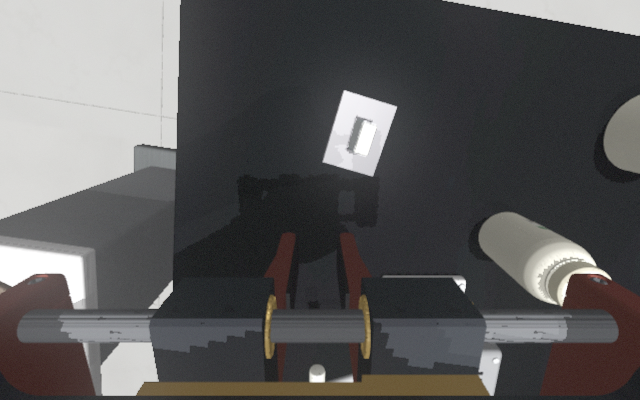

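The wrist view shows the stand at about (358,132) with the cell top at (369,136). The bottle is far to the right and the grip is at the bottom, (316,373).

Run:
```python
from h import *
w=snap('wrist');g=cv2.cvtColor(w['image'],cv2.COLOR_RGB2GRAY)
r=arm.silhouettes('stand_long','wrist')[0]['mask'].astype(np.uint8)
for nm,m,z in(('stand',((g>110)&(cv2.dilate(r,np.ones((9,9)))>0)).astype(np.uint8),30),):
    c=max(cv2.findContours(m,0,1)[0],key=cv2.contourArea)[:,0]
    P=np.array([onz(w,u,v,z)[:2] for u,v in c],np.float32);R=cv2.minAreaRect(P);print(nm,R)
    print(cv2.boxPoints(R).round(0).tolist())
m=np.zeros_like(g);m[110:165,340:385]=g[110:165,340:385]
m=(m>240).astype(np.uint8);c=max(cv2.findContours(m,0,1)[0],key=cv2.contourArea)[:,0]
P=np.array([onz(w,u,v,80-10)[:2] for u,v in c],np.float32);print('top',cv2.minAreaRect(P))
for u,v in((360.5,118),(378,122),(371,154),(354,150)):print(onz(w,u,v,70).round(1))
o=w['image'][80:190,300:420];cv2.imwrite('pics/w2.png',cv2.resize(o[:,:,::-1],None,fx=5,fy=5,interpolation=2))
```

```text
stand ((482.3059997558594, 376.61639404296875), (81.2202377319336, 61.33670425415039), 82.65916442871094)
[[447.0, 340.0], [508.0, 332.0], [518.0, 413.0], [457.0, 421.0]]
top ((484.4480895996094, 376.3309631347656), (31.184371948242188, 12.972699165344238), 82.44273376464844)
[470.  401.2  70. ]
[487.5 400.4  70. ]
[487.5 368.9  70. ]
[470. 370.  70.]
```

View pics/w2.png

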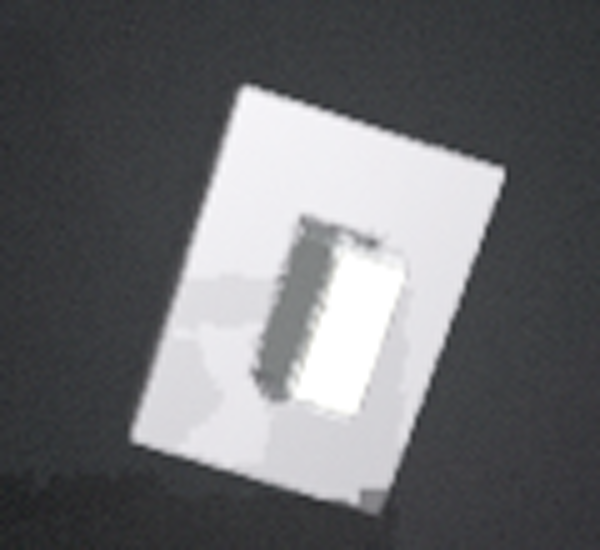

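```bash
python3 -m inch '[[0,0.008,-0.048,0,0],[0,0.008,-0.048,0,0],[0,0.008,-0.048,0,0],[0,0.008,-0.048,0,0],[0,0,0,0,0]]'
python3 - <<'E'
from h import *
w=snap('wrist','w3.png');print('wristcam',(-np.array(w['R']).T@w['t']).round(0))
for n in('photometer','lever_grip'):
    for r in arm.silhouettes(n,'wrist')[:2]:
        ys,xs=np.nonzero(r['mask']);print(n,round(r['conf'],2),np.round(r['rect']),xs.mean().round(1),ys.mean().round(1))
print(proj(w,[477,131,136]))
E
```

```text
clock: 2.85
ee_pos: [474.5, 132.1, 223.0]
tcp_rot: [3.141, 0.0, 1.731]
force: [0.2, 1.3, 0.9]
finger_gap: 0.3
grasp_force: 0.0
wristcam [461. 209. 385.]
photometer 0.98 [310. 128. 232. 269.] 446.8 226.1
lever_grip 0.74 [170. 346.  36.  39.] 186.5 363.0
lever_grip 0.56 [309. 174. 108.  61.] 345.6 202.9
[321.16879924 206.28051867]
```

View pics/w3.png

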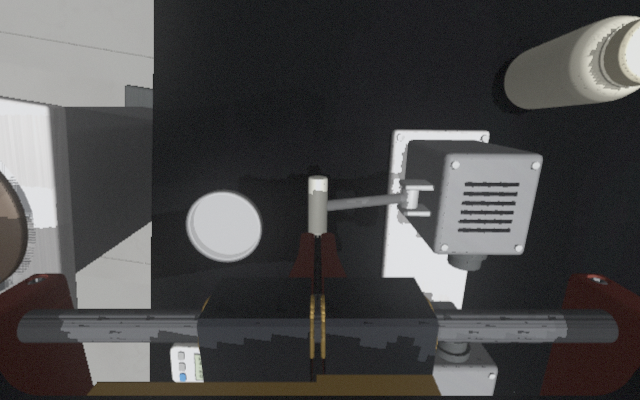

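Grip seen at (318,206), predicted at (321,206), so the TCP is above it. Pressing now and measuring the photometer from this picture.

```bash
python3 -m inch '[[0,0,0,-0.06,0],[0,0,0,-0.015,0],[0,-0.003,0,-0.02,0],[0,0,0,-0.02,0],[0,0.003,0,-0.02,0],[0,0,0,-0.007,0],[0,0,0,0,0]]'
python3 - <<'E'
from h import *
img=cv2.imread('pics/w3.png')
s=arm.snapshot('wrist');cv2.imwrite('pics/w4.png',s['image'][:,:,::-1])
# lamp-top and plate in w3 : rebuild camera from current pose (shift z only)
z=arm.read_state()['ee_pos'];print(z)
import copy
w=dict(s);R=np.array(s['R']);c=-R.T@s['t']+np.array([474.5,132.1,223.0])-z
w['t']=-R@c;print(c)
for u,v in((441,143),(541,155),(524,254),(434,249)):print('lamp',onz(w,u,v,135).round(1))
for u,v in((393,131),(489,132),(386,303)):print('plate',onz(w,u,v,20).round(1))
E
```

```text
clock: 3.88
ee_pos: [475.0, 136.6, 82.0]
tcp_rot: [3.14, -0.001, 1.736]
force: [-1.1, 1.6, 9.3]
finger_gap: 0.4
grasp_force: 4.3
[475.00040116 136.59155145  82.11320878]
[460.44788015 208.41990778 384.61970839]
lamp [561.  197.7 135. ]
lamp [641.8 201.7 135. ]
lamp [658.6 117.2 135. ]
lamp [580.1 108.9 135. ]
plate [550.  196.8  20. ]
plate [657.7 213.7  20. ]
plate [593.2 -23.9  20. ]
```

```bash
python3 -m inch '[[0,0,0,-0.003,0],[0,0,0,0,0],[0,0,0,0.045,0],[0,0,0,0.06,0],[0,0,0,0.06,0],[0,0.043,-0.040,0.035,0],[0,0.043,-0.040,0.035,0],[0,0.043,-0.040,0.035,0],[0,0,0,0,0]]'
python3 - <<'E'
from h import *
w=snap('wrist','w5.png')
for n in('photometer','shutter_lever'):
    for r in arm.silhouettes(n,'wrist')[:1]:print(n,round(r['conf'],2),np.round(r['rect']))
cv2.imwrite('pics/w5b.png',cv2.resize(w['image'][0:290,180:580,::-1],None,fx=2,fy=2,interpolation=2))
import pickle;pickle.dump(w,open('w5.pkl','wb'))
E
```

```text
clock: 5.05
ee_pos: [594.5, 21.7, 341.6]
tcp_rot: [3.137, 0.003, 1.729]
force: [-0.6, -0.8, -0.6]
finger_gap: 0.3
grasp_force: 0.0
photometer 0.6 [218.  12. 175. 259.]
shutter_lever 0.95 [214.  31.  96.  54.]
```

View pics/w5b.png

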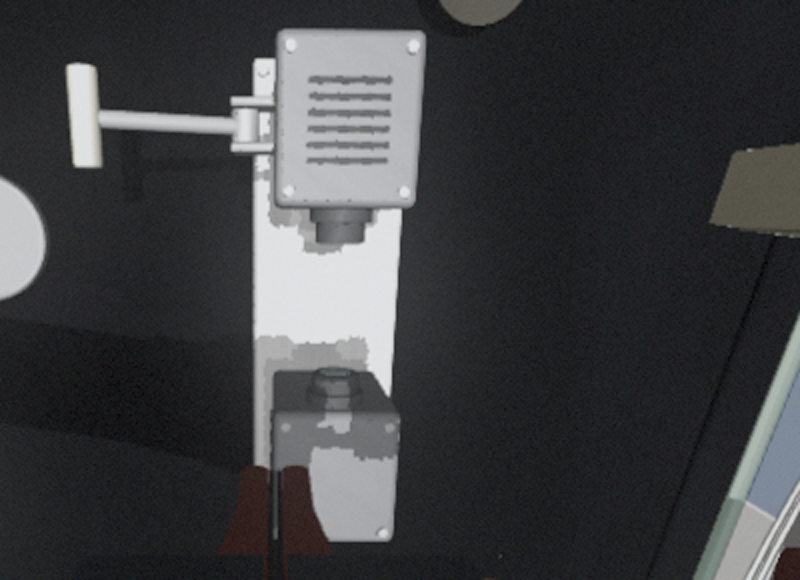

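The view shows the lever back at rest and both housings clear (lamp top at crop (276–426, 30–207), detector top from (273,411)). I'll fit the photometer pose to these corners.

Run:
```python
from h import *
import pickle
from scipy.optimize import least_squares
w=pickle.load(open('w5.pkl','rb'))
A=np.array([[-40,150,135,276,30],[40,150,135,426,31],[40,60,135,415,207],[-40,60,135,275,207],[-40,-60,135,273,411],[40,-60,135,399,413],[40,-150,135,392,541],[-55,160,20,253,59]],float)
def f(p):
    c,s=np.cos(p[2]),np.sin(p[2]);r=[]
    for x,y,z,u,v in A: r+=list(proj(w,[p[0]+c*x-s*y,p[1]+s*x+c*y,z])-[u/2+180,v/2])
    return r
q=least_squares(f,[635,48,.16]);p=q.x;print(p,np.degrees(p[2]),np.round(q.fun,1))
c,s=np.cos(p[2]),np.sin(p[2])
print('grip',p[0]-c*142-s*105,p[1]-s*142+c*105)
```

```text
[6.29490974e+02 4.67812741e+01 1.51713400e-01] 8.692537495416456 [-0.9 -1.7  1.3 -1.4  0.5  1.4 -1.1  0.7 -0.8  1.1  1.4  0.5  0.3  1.9
 -0.6 -1.1]
grip 473.25317801706757 129.11444570771909
```

```bash
python3 -m inch '[[0.06,-0.014,0.0445,-0.012,-2],[0.06,-0.014,0.0445,-0.012,-2],[0.06,-0.014,0.0445,-0.012,-2],[0.06,-0.014,0.0445,-0.012,-2],[0.06,-0.014,0.0445,-0.012,-2],[0.06,-0.014,0.0445,-0.012,-2],[0.06,-0.014,0.0445,-0.012,-2],[0.06,-0.014,0.0445,-0.012,-2.5],[0.06,0,0,-0.04,0],[0.06,0,0,0,0]]'
python3 - <<'E'
from h import *
w=snap('wrist','w6.png')
for a in(-7,7):
  for b in (-16.2,16.2):
    t=np.radians(-7.4);print(proj(w,[482.5+np.cos(t)*a-np.sin(t)*b,376.8+np.sin(t)*a+np.cos(t)*b,80]).round(1))
cv2.imwrite('pics/w6b.png',cv2.resize(w['image'][100:360,220:480,::-1],None,fx=2.2,fy=2.2,interpolation=2))
E
```

```text
clock: 6.45
ee_pos: [476.2, 381.2, 199.6]
tcp_rot: [-3.137, 0.005, 1.45]
force: [-0.0, -0.5, 0.5]
finger_gap: 59.8
grasp_force: 0.0
[318.2 213.4]
[318.6 179.8]
[333.1 213.5]
[333.9 180. ]
```

View pics/w6b.png

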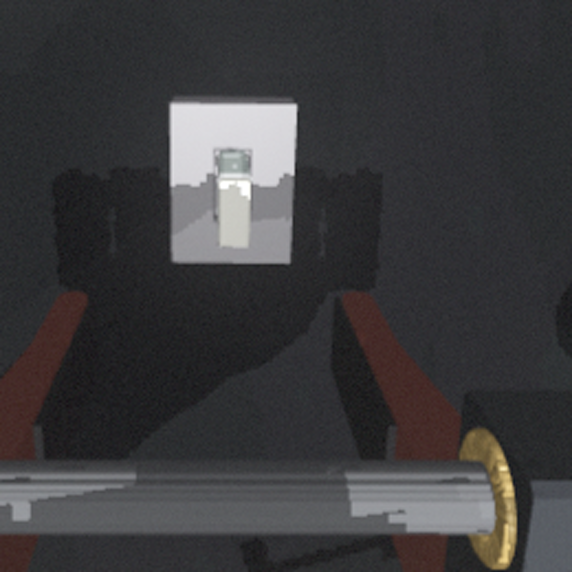

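The cell top is at about (319–334, 181–213), matching the prediction within a pixel. Descending.

```bash
python3 -m inch '[[0.05,0.0063,-0.0044,-0.04,-0.5],[0.05,0,0,-0.04,0],[0.05,0,0,-0.035,0],[0.05,0,0,-0.025,0],[0.05,0,0,-0.018,0],[0.05,0,0,0,0]]'; python3 -c "
from h import *
w=snap('wrist');print(arm.read_state()['ee_pos'],arm.read_state()['tcp_rot'])"
```

```text
clock: 7.25
ee_pos: [486.2, 376.6, 44.7]
tcp_rot: [-3.141, 0.001, 1.438]
force: [0.5, -0.8, 0.7]
finger_gap: 50.3
grasp_force: 0.0
[486.71585647 376.98332612  45.4720184 ] [ 3.14123417e+00 -4.88917805e-04  1.43759080e+00]
```

```bash
python3 -m inch '[[0.05,-0.004,0,-0.005,0],[0.05,0,0,0,0],[0.02,0,0,0,0],[0.01,0,0,0,0],[0.005,0,0,0,0],[0.005,0,0,0,0],[0.005,0,0,0,0]]' 10
```

```text
clock: 8.18
ee_pos: [482.3, 376.9, 39.7]
tcp_rot: [3.142, -0.0, 1.438]
force: [0.1, -0.2, 0.8]
finger_gap: 14.0
grasp_force: 10.0
```

```bash
python3 -m inch '[[0.005,0,0,0.01,0],[0.005,0,0,0.03,0],[0.005,0,0,0.05,0],[0.005,0,0,0.05,0],[0.005,0,0,0.05,0],[0.005,0.015,-0.033,0,1.6],[0.005,0.015,-0.033,0,1.6],[0.005,0.015,-0.033,0,1.6],[0.005,0.015,-0.033,0,1.6],[0.005,0.015,-0.033,0,1.6]]'
python3 -m inch '[[0.005,0.015,-0.033,0,1.6],[0.005,0.015,-0.033,0,1.6],[0.005,0.015,-0.033,0,1.6],[0.005,0.015,-0.033,0,1.6],[0.005,0.015,-0.033,0,1.6],[0.005,0,0,0,0],[0.005,0,0,0,0]]'
python3 - <<'E'
from h import *
w=snap('wrist','w7.png')
cv2.imwrite('pics/w7b.png',cv2.resize(w['image'][:360,180:520,::-1],None,fx=1.66,fy=1.66,interpolation=2))
import pickle;pickle.dump(w,open('w7.pkl','wb'))
E
```

```text
clock: 9.43
ee_pos: [557.6, 210.7, 230.4]
tcp_rot: [3.141, -0.0, 1.578]
force: [0.0, 0.6, -0.9]
finger_gap: 14.4
grasp_force: 10.0
clock: 10.3
ee_pos: [632.0, 47.6, 229.9]
tcp_rot: [-3.141, -0.001, 1.717]
force: [-0.2, 0.7, -0.7]
finger_gap: 13.8
grasp_force: 10.0
```

View pics/w7b.png

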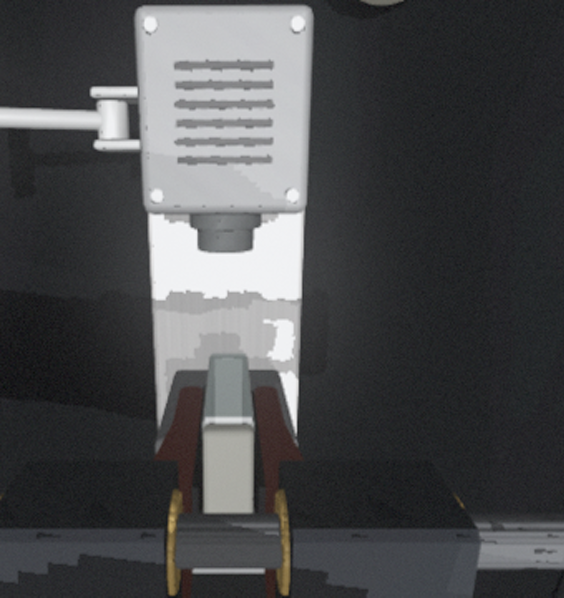

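The held cell shows at about (228,420) in the crop, with the barrel end at (225,240). The photometer shows clearly, so I'll refit its pose.

Run:
```python
from h import *
import pickle
from scipy.optimize import least_squares
w=pickle.load(open('w7.pkl','rb'))
k=1.66
C=[[-40,150,135,135,8],[40,150,135,313,8],[40,60,135,305,212],[-40,60,135,145,212]]
L=[(-55,148,214),(-55,157,430),(55,303,214),(55,298,400)]
def f(p):
    c,s=np.cos(p[2]),np.sin(p[2]);r=[]
    for x,y,z,u,v in C:
        r+=list(onz(w,u/k+180,v/k,z)[:2]-[p[0]+c*x-s*y,p[1]+s*x+c*y])
    for x,u,v in L:
        d=onz(w,u/k+180,v/k,20)[:2]-p[:2]; r.append(d@[c,s]-x)
    return r
q=least_squares(f,[630,47,.15]);p=q.x;print(p,np.degrees(p[2]),np.round(q.fun,1))
st=arm.read_state();c,s=np.cos(p[2]),np.sin(p[2]);d=p[:2]-st['ee_pos'][:2]
print('TCP err to centre, world',d,'local x',d@[c,s],'yaw now',np.degrees(st['tcp_rot'][2])-90)
print('barrel axis x', (onz(w,225/k+180,245/k,122)[:2]-st['ee_pos'][:2])@[c,s])
```

```text
[6.29938438e+02 4.68882456e+01 1.51329805e-01] 8.670559126452385 [ 1.9 -1.6 -1.2 -2.3 -1.9  1.6  1.4  2.4  1.   0.3 -1.5 -0.1]
TCP err to centre, world [-1.95489742 -1.40431774] local x -2.144260768919295 yaw now 8.448527393085584
barrel axis x -2.2460204791512566
```

```bash
python3 -m inch '[[0.005,-0.002,-0.001,-0.02,0.2],[0.005,0,0,-0.03,0],[0.005,0,0,-0.03,0],[0.005,0,0,-0.03,0],[0.005,0,0,-0.015,0],[0.005,0,0,-0.005,0],[0.005,0,0,0,0],[0.005,0,0,0,0]]'
```

```text
clock: 11.35
ee_pos: [631.0, 46.0, 100.8]
tcp_rot: [3.14, -0.0, 1.721]
force: [0.6, -0.1, -0.1]
finger_gap: 14.2
grasp_force: 10.0
```

```bash
python3 -m inch '[[0.005,-0.001,0.001,-0.001,0],[0.005,0,0,0,0],[0.005,0,0,0,0]]'
python3 - <<'E'
from h import *
o=[]
for c in('scene','side'):
    s=snap(c)
    u,v=proj(s,[629.8,46.9,110]);u,v=int(u),int(v);print(c,u,v)
    o.append(cv2.resize(s['image'][v-45:v+45,u-45:u+45,::-1].copy(),None,fx=4.4,fy=4.4,interpolation=2))
cv2.imwrite('pics/f.png',np.hstack(o))
st=arm.read_state();print(st['ee_pos'],st['grasp_force'])
E
```

```text
clock: 11.72
ee_pos: [629.3, 46.9, 98.8]
tcp_rot: [3.141, -0.0, 1.721]
force: [-0.1, -0.2, -1.6]
finger_gap: 14.3
grasp_force: 10.0
scene 325 187
side 357 192
[629.34664987  46.84146943  98.72720894] 9.999922513961792
```

View pics/f.png

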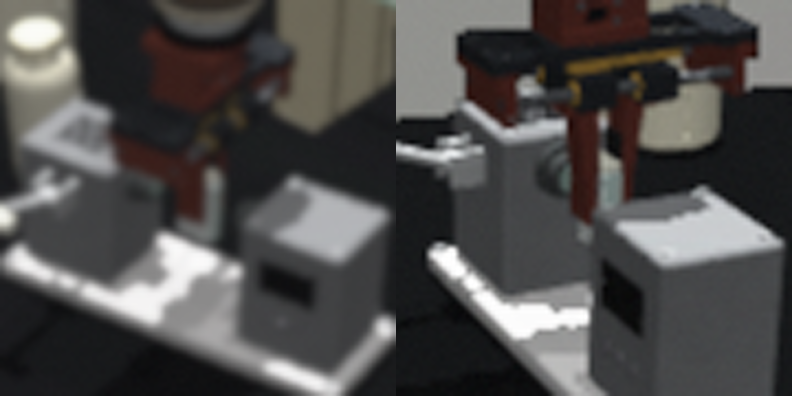

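Both views show the cell upright in the fingers, in the gap between the barrels, at about (205,205) and (590,190) in the crop. It touches nothing and the lever is up, so I'm handing in.

```bash
python3 -c "
from plant import arm
print(arm.hand_in())"
```

```text
the job is handed in; nothing more can be done
None
```

I handed the job in with the lever pressed and sprung back, and the long cell gripped by its frosted faces and held at about 10 N, within roughly 2 mm of the middle of the light path by my measurements; the hand-in returned no verdict.

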